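Put the microscope's eyepiece, stain, oil and chamber away in their fitted holders

TASK

The microscope is done for the day: put away the four things that stand loose along the front of the bench, each fully home in its own holder - the eyepiece tube-down in the countersunk aluminium block, the green stain vial upright in the green cup, the oil bottle upright in the black well of the steel drip dish, and the counting-chamber case flat between the corner guides of the grey cradle, lengthwise. Set each one down in its holder rather than dropping it, do not tip any of them over, and leave the timer and the tally counter where they are.

Things in the scene. Friction and masses are not known exactly. Their poses are not given: they have to be found in the camera images.
- eyepiece: Loose black microscope eyepiece standing on its tube, 44 tall. Bright tube 23.2 diameter from z = 0 to 22; above it the black knurled ring and eyecup, 34 diameter, z = 22 to 44 (grip there). 70 g. Origin at the centre of its underside, z up along its axis.
- stain_vial: Loose clear glass vial of green stain with a white stopper: body 24 diameter, z = 0 to 40, stopper 28 diameter, z = 40 to 48 (fixed; grip it). 18 g. Origin at the centre of its underside, z up.
- oil_bottle: Loose small amber bottle of immersion oil with a cream label: body 31 diameter, z = 0 to 53, black cap 29 diameter, z = 53 to 72 (fixed; grip it). 45 g. Origin at the centre of its underside, z up. (A like bottle at the far back of the bench is not part of the job.)
- chamber_case: Loose flat black hard case of a counting chamber lying flat, 44 (x) by 92 (y) by 19 (z); grip it across the 44. 55 g. Origin at the centre of its underside, y along its length, z up. Turned end for end it is the same.
- eyepiece_block: Holder of the eyepiece, fixed: round bright aluminium block 54 diameter, 32 high, on a black rubber foot 68 diameter, 6 high. Countersunk hole in its top: 37 wide at the rim (z = 32), tapering to 26.4 at z = 23, then straight to the bottom at z = 5. The eyepiece's ring settles in the countersink with its underside hanging at z = 7. Origin: centre of underside, z up.
- vial_cup: Holder of the stain vial, fixed: round green plastic cup 50 diameter, 22 high, with a foot 60 diameter, 4 high. Round hole 43 wide at the rim (z = 22), tapering to 31 at z = 15, then straight down to its flat floor at z = 5 (dark pad). Origin: centre of underside, z up.
- oil_stand: Holder of the oil bottle, fixed: round bright steel drip dish 76 diameter, 9 high, with a black round well 53 diameter, top at z = 30, in its middle. The well is 47 wide at the rim, tapering to 36 at z = 23, then straight down to its flat floor at z = 7. Origin: centre of underside, z up.
- case_cradle: Holder of the chamber case, fixed: grey plate 70 (x) by 116 (y), flat floor at z = 5 (dark pad), with guides at its four corners (tops at z = 19) leaning outward: 48 by 96 between them at the floor, about 60 by 108 at their tops. Its long sides are open from y = -32 to 32 for the fingers. Origin: centre of underside, y along its length, z up.
- lab_timer: Bystander: white round kitchen-type timer with a red dial, 65 diameter, 44 high, loose. Not part of the job. Origin at the centre of its underside.
- tally: Bystander: chrome hand tally counter, 56 by 53, 24 high, loose. Not part of the job. Origin at the centre of its underside.

How it is judged:
By the outcome, as a careful person would: the job done as asked, in the order asked, and still so for the second after the job is handed in, with the robot touching nothing.
It also fails if it takes over 96 s, if anything falls off the work surface, if the arm or the gripper's body presses on something with over 40 N, if the wrist force passes 120 N, or if a joint passes its speed limit or range.

ROBOT

A 6-joint arm with a two-finger parallel gripper is mounted at the origin on a cart in front of the work surface, level with it; the furniture and walls round the work are solid. World frame = base frame: x ahead of the robot, y to its left, z up, the work surface at z = 0. Lengths are in m, angles in degrees, forces in N, time in s.
With the tool pointing down it reaches from about 0.325 to 0.85 m from the base axis. Payload 15.5 kg.
Tool frame: the origin (TCP) lies midway between the tips of the shut fingers; the grasp point (between the pads) lies 19 mm behind it; z points along the fingers, y is the direction in which the jaws open and shut (so a half turn about z gives the same grasp; the last joint's range is limited). The gripper opens to 91 mm and grips with 3 to 60 N. Pads are 32 mm wide; open, the fingers measure 118 mm over their backs; the gripper's body (76 mm by 178 mm) begins 60 mm behind the grasp point.
Start: joints at [-73.023, 28.281, 77.091, -0, 74.628, -5.472], TCP at [0.239, -0.578, 0.214] pointing down, gripper open.
Joint ranges: [-166.48, 166.48], [-47.26, 123.95], [12.59, 153.08], [-70.14, 250.14], [6.76, 159.57], [-176.63, 176.63]. Speed limits (degrees/s): [108.29, 108.29, 147.25, 172.46, 172.46, 172.46].

INTERFACE

Orientations are given as [roll, pitch, yaw] about the fixed x, y, z axes, in that order (R = Rz(yaw) Ry(pitch) Rx(roll)).
In Python, from cell import * gives the robot as it stands.
- The arm moves only by the tool step_arm, never from a script. Its argument "steps" is a list of rows, each a list of 3 entries, a list of its own where there are three numbers: the shift along the tool's x, y, z in mm, then the turn, a rotation vector about the tool's x, y, z in rad, then the opening, from 0 (shut) to 1 (fully open). A call has 1 to 20 rows; each row shifts and turns the commanded pose from where the row before left it, along the tool's axes as they then stand; what a row does not reach is not made up. A row lasts 1/8 s, in which the tool goes at most 62.5 mm and 10.7 degrees, less where a joint would pass 70% of its speed; a pose out of reach is approached as far as the arm can. A call with a gripper value outside its range is refused whole. The fingers move at their own pace and stop on an object; "force" is the grip in N (left out, the last holds). Time passes only in rows, so rows that do not move let the fingers close. It gives the time, the measured TCP pose, the force and the opening at its end, in the units of the state.
- state(): the state, without advancing time (a new reading comes with each control period).
- get_image(name): name is "scene" or "top" or "wrist"; returns a dict with "image" (480x640x3 uint8, red, green, blue), "range_z" (480x640 float32, m along the optical axis (not along the pixel's ray), 0 where there is no reading), "mtx" (3x3 intrinsics, pixels), "R" (3x3) and "t" (3): a world point X has camera coordinates R X + t. Camera axes: x right, y down, z forward; pixel columns grow to the right and rows downward; lengths in m; the calibration is good to about 2 mm. A picture is of the moment at which its call begins.
- finish_job(): hands the job in, once; it reports no verdict.
Trained networks look in a picture, given as the dict that the camera call returned (one of the last four; its "shot" number tells which), for a name from the list of things; names that differ only in an ending like _2 or _b are one class to them, and where a whole thing is asked for, a point or a joint stands for the part that bears it (a point fixed in the world has none). Each returns a list of dicts, best first, with "score" (0 to 1); they miss things now and then, are a little off and sometimes report something else, mostly with a low value. They report only what shows in the picture. A call takes as long as a camera call.
- trace(target, picture): "pixels" (480x640 bool, what is visible of it).
- landmark_of(target, picture): "centre" ([x, y, z] in m, in the coordinates of the camera as it stood for that picture, good to about 4 mm: a listed point, or the origin of a listed thing).
The state is a dict: "time": time; "joint_positions": joint angles; "joint_vel": joint speeds; "tau": joint torques, N m; "ee_pos": TCP position; "tcp_rot": TCP orientation; "force": force on the tool from outside, world axes, zero at the start; "ft_torque": the same for the moment, N m; "width": finger opening in m.
Only numpy, scipy, OpenCV 4.12 (cv2) and the standard library are available. Lean on these libraries where they do the work, as an engineer would, in place of code of your own. Each camera call takes 0.05 s, during which the arm holds its last target. There are 200 camera calls.

## Working session

There is one attempt and no reset: what is moved stays moved. The work goes in short steps, Python scripts to look and compute and a tool call to move; the robot and the scene stay as the last step left them, time stands still between calls to the robot, and variables do not carry over. Pictures are saved under pics/ and viewed, about 12 in all and at most 16, crops included, and the job is handed in when it is done.

Besides the shell and the picture viewer there is one more tool, called by a JSON object that holds its "op" and its "data", one argument or row to a line. step_arm: Moves the arm, as the interface text tells. Its arguments: {"type":"object","properties":{"steps":{"type":"array"},"force":{"type":"number"}},"required":["steps"]}

```bash
mkdir -p pics
cat > h.py <<'E'
from cell import *
import numpy as np, cv2
N=["eyepiece","stain_vial","oil_bottle","chamber_case","eyepiece_block","vial_cup","oil_stand","case_cradle","lab_timer","tally"]
def save(p,n): cv2.imwrite(f"pics/{n}.png",cv2.cvtColor(p["image"],cv2.COLOR_RGB2BGR))
def world(p,c): return p["R"].T@(np.array(c)-p["t"])
def cloud(p,m):
    v,u=np.nonzero(m&(p["range_z"]>0)); z=p["range_z"][v,u]; K=p["mtx"]
    c=np.stack([(u-K[0,2])/K[0,0]*z,(v-K[1,2])/K[1,1]*z,z])
    return (p["R"].T@(c-p["t"][:,None])).T
E
python3 - <<'E'
from h import *
print(state())
for cam in ["top","scene"]:
    p=get_image(cam); save(p,cam+"0")
    print(cam)
    for n in N:
        print(n,[(np.round(world(p,d["centre"]),3).tolist(),round(d["score"],2)) for d in landmark_of(n,p)[:3]])
        for d in trace(n,p)[:1]:
            w=cloud(p,d["pixels"]); print("   ",round(d["score"],2),len(w),np.round(np.percentile(w,[2,50,98],axis=0),3).tolist() if len(w) else "", np.argwhere(d["pixels"]).mean(0).round())
E
```

```text
{'time': 0.0, 'joint_positions': array([-7.30225620e+01,  2.83151791e+01,  7.71273601e+01, -5.87260973e-04,
        7.46284225e+01, -5.47377089e+00]), 'joint_vel': array([ 0.07755523, -0.02298844, -0.00246062,  0.0035629 ,  0.03304044,
        0.15744424]), 'tau': array([ 1.93501211e-03, -8.78807974e+01, -3.81860840e+01,  7.07076536e-02,
        5.32904186e-02, -4.67016548e-05]), 'ee_pos': array([ 0.23855227, -0.57726858,  0.21333371]), 'tcp_rot': array([-1.79929308e+02, -6.20556686e-03,  2.24513611e+01]), 'force': array([ 0.254661  , -0.49600513, -0.57968256]), 'ft_torque': array([-0.00568695, -0.02740928,  0.02484579]), 'width': 0.09160114015953105}
top
eyepiece [([0.444, 0.366, -0.001], 0.71)]
    0.79 252 [[0.429, 0.346, 0.036], [0.445, 0.36, 0.042], [0.46, 0.374, 0.047]] [312. 222.]
stain_vial [([0.45, 0.214, 0.001], 0.52)]
    0.46 172 [[0.44, 0.203, 0.043], [0.452, 0.214, 0.049], [0.465, 0.227, 0.053]] [306. 301.]
oil_bottle [([0.454, 0.04, -0.0], 0.76)]
    0.53 235 [[0.435, 0.033, 0.02], [0.447, 0.047, 0.071], [0.46, 0.058, 0.075]] [306. 393.]
chamber_case [([0.464, -0.125, 
[... 1724 characters left out ...]
5, 0.368, -0.001], 0.67)]
    0.88 794 [[0.571, 0.346, 0.003], [0.595, 0.37, 0.014], [0.619, 0.395, 0.024]] [305. 253.]
oil_stand [([0.604, 0.195, 0.005], 0.85)]
    0.92 940 [[0.569, 0.163, 0.001], [0.601, 0.199, 0.013], [0.639, 0.229, 0.032]] [251. 308.]
case_cradle [([0.599, 0.048, -0.001], 0.59)]
    0.87 1173 [[0.565, -0.008, 0.003], [0.598, 0.047, 0.006], [0.631, 0.102, 0.019]] [217. 351.]
lab_timer [([0.514, 0.486, 0.003], 0.62)]
    0.6 1502 [[0.484, 0.454, 0.003], [0.507, 0.492, 0.031], [0.546, 0.514, 0.047]] [366. 245.]
tally [([0.717, 0.137, 0.002], 0.86), ([0.614, -0.095, 0.001], 0.47)]
    0.75 426 [[0.687, 0.104, 0.001], [0.705, 0.146, 0.021], [0.742, 0.164, 0.026]] [217. 281.]
```

View pics/top0.png

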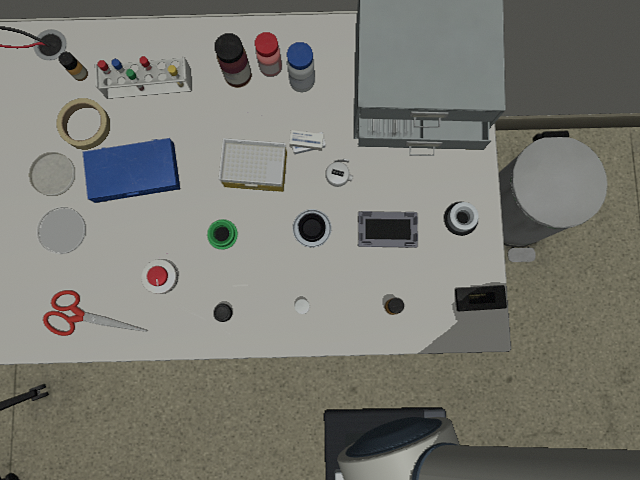

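View pics/scene0.png

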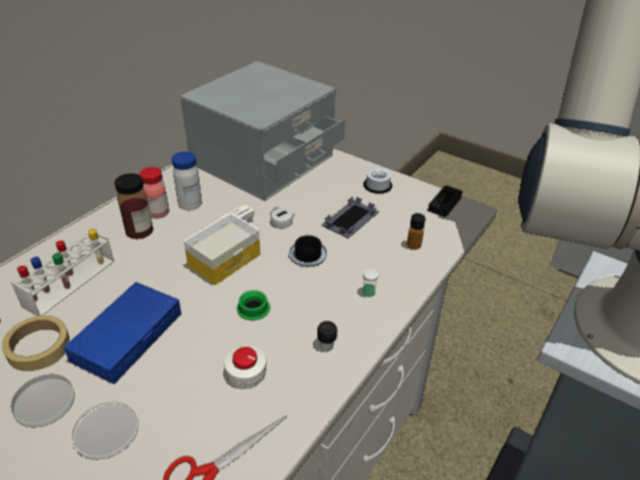

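Run:
```python
from h import *
p=get_image("top")
for n in ["chamber_case","case_cradle"]:
    m=trace(n,p)[0]["pixels"]; w=cloud(p,m)
    if n=="chamber_case": w=w[w[:,2]>.014]
    r=cv2.minAreaRect((w[:,:2]*1000).astype(np.float32)); print(n,r)
# furniture: high points in work zone
w=cloud(p,np.ones((480,640),bool))
print(np.percentile(w,[0,50,100],axis=0).round(2))
s=(w[:,0]>.3)&(w[:,0]<1)&(abs(w[:,1])<.6)&(w[:,2]>.06)
b={}
for q in w[s]:
    k=(round(q[0]/.05)*5,round(q[1]/.05)*5); b[k]=max(b.get(k,0),q[2])
print({k:round(float(v),2) for k,v in sorted(b.items())})
```

```text
chamber_case ((460.69305419921875, -123.79222869873047), (44.01087951660156, 93.00167083740234), 2.115546464920044)Traceback (most recent call last):
  File "<stdin>", line 4, in <module>
IndexError: list index out of range
```

The pictures match the networks: eyepiece at top-view pixel (223,312), vial (302,306), bottle (394,306), case (480,298). The holders are behind them and the cabinet is well back. I'll turn the jaws to lie along world x (yaw 90), then go over the eyepiece.

{"op": "step_arm", "data": {
  "steps": [
    [[0,0,0],[0,0,-0.148],1],
    [[0,0,0],[0,0,-0.148],1],
    [[0,0,0],[0,0,-0.148],1],
    [[0,0,0],[0,0,-0.148],1],
    [[0,0,0],[0,0,-0.148],1],
    [[0,0,0],[0,0,-0.148],1],
    [[0,0,0],[0,0,-0.148],1],
    [[0,0,0],[0,0,-0.143],1]
  ],
  "force": 15
}}

```text
time: 3.25
ee_pos: [0.2387, -0.5776, 0.2139]
tcp_rot: [-180.0, 0.0, 90.3]
force: [0.4, -0.5, 0.1]
width: 0.0912
```

{"op": "step_arm", "data": {
  "steps": [
    [[47,10,0],[0,0,0],1],
    [[47,10,0],[0,0,0],1],
    [[47,10,0],[0,0,0],1],
    [[47,10,0],[0,0,0],1],
    [[47,10,0],[0,0,0],1],
    [[47,10,0],[0,0,0],1],
    [[47,10,0],[0,0,0],1],
    [[47,10,0],[0,0,0],1],
    [[47,10,0],[0,0,0],1],
    [[47,10,0],[0,0,0],1],
    [[47,10,0],[0,0,0],1],
    [[47,10,0],[0,0,0],1],
    [[47,10,0],[0,0,0],1],
    [[47,10,0],[0,0,0],1],
    [[47,10,0],[0,0,0],1],
    [[47,10,0],[0,0,0],1],
    [[47,10,0],[0,0,0],1],
    [[47,10,0],[0,0,0],1],
    [[47,10,0],[0,0,0],1],
    [[47,15,0],[0,0,0],1]
  ]
}}

```text
time: 5.75
ee_pos: [0.4436, 0.3641, 0.214]
tcp_rot: [180.0, -0.0, 90.0]
force: [1.9, -0.8, -0.6]
width: 0.091
```

```bash
cat > look.py <<'E'
import sys
from h import *
# usage: look.py tag cams names
tag,cams,names=sys.argv[1],sys.argv[2].split(","),sys.argv[3].split(",")
s=state(); print(s["time"],s["ee_pos"].round(4),s["tcp_rot"].round(2),s["force"].round(1),round(s["width"],4),s["joint_positions"].round(0))
for c in cams:
    p=get_image(c); save(p,tag+"_"+c)
    for n in names:
        print(c,n,[(world(p,d["centre"]).round(4).tolist(),round(d["score"],2)) for d in landmark_of(n,p)[:2]])
        for d in trace(n,p)[:1]:
            w=cloud(p,d["pixels"])
            if len(w)<30: continue
            t=w[w[:,2]>np.percentile(w[:,2],95)-.006]
            cc,r=cv2.minEnclosingCircle((t[:,:2]*1000).astype(np.float32)); q=cv2.minAreaRect((t[:,:2]*1000).astype(np.float32))
            print("   trace",round(d["score"],2),"ztop",t[:,2].mean().round(4),"circle",np.round(cc,1),round(r,1),"rect",np.round(q[0],1),np.round(q[1],1),round(q[2],1))
E
python3 look.py a wrist,top eyepiece
```

```text
5.75 [0.4436 0.3641 0.214 ] [179.99  -0.    90.03] [ 1.9 -0.8 -0.6] 0.091 [33. 24. 84. -0. 71. 33.]
wrist eyepiece [([0.4467, 0.3574, -0.0], 0.95)]
   trace 0.68 ztop 0.0414 circle [444.5 361. ] 16.9 rect [444.1 361.6] [33.5 31.3] 45.0
top eyepiece [([0.4467, 0.3651, -0.0028], 0.63)]
   trace 0.65 ztop 0.0695 circle [440.9 313. ] 51.0 rect [435.1 314.7] [101.8  24. ] 73.5
```

{"op": "step_arm", "data": {
  "steps": [
    [[-3,1,46],[0,0,0],1],
    [[0,0,50],[0,0,0],0.8],
    [[0,0,40],[0,0,0],0.6],
    [[0,0,30],[0,0,0],0.6],
    [[0,0,20],[0,0,0],0.6],
    [[0,0,0],[0,0,0],0.6],
    [[0,0,0],[0,0,0],0.45],
    [[0,0,0],[0,0,0],0.3],
    [[0,0,0],[0,0,0],0.1],
    [[0,0,0],[0,0,0],0.1],
    [[0,0,0],[0,0,0],0.1],
    [[0,0,0],[0,0,0],0.1]
  ],
  "force": 15
}}

```text
time: 7.55
ee_pos: [0.4451, 0.3596, 0.0288]
tcp_rot: [179.9, -0.0, 90.0]
force: [-0.9, -1.4, 8.8]
width: 0.0334
```

{"op": "step_arm", "data": {
  "steps": [
    [[0,0,-10],[0,0,0],0.1],
    [[0,0,-30],[0,0,0],0.1],
    [[0,0,-40],[0,0,0],0.1],
    [[0,0,-40],[0,0,0],0.1],
    [[-20,6,0],[0,0,0],0.1],
    [[-38,14,0],[0,0,0],0.1],
    [[-38,14,0],[0,0,0],0.1],
    [[-38,14,0],[0,0,0],0.1],
    [[-38,14,0],[0,0,0],0.1],
    [[-38,14,0],[0,0,0],0.1],
    [[-38,14,0],[0,0,0],0.1],
    [[-38,14,0],[0,0,0],0.1],
    [[-38,14,0],[0,0,0],0.1],
    [[-38,14,0],[0,0,0],0.1],
    [[-38,14,0],[0,0,0],0.1],
    [[-38,14,0],[0,0,0],0.1],
    [[-19,10,0],[0,0,0],0.1],
    [[0,0,0],[0,0,0],0.1],
    [[0,0,0],[0,0,0],0.1]
  ]
}}

```text
time: 9.93
ee_pos: [0.614, -0.0967, 0.1476]
tcp_rot: [-179.9, -0.0, 90.0]
force: [0.6, 0.8, -0.4]
width: 0.0332
```

```bash
python3 look.py b wrist,scene eyepiece,eyepiece_block
```

```text
9.925 [ 0.614  -0.0967  0.1476] [-1.7994e+02 -3.0000e-02  9.0020e+01] [ 0.6  0.8 -0.4] 0.0332 [-14.  32.  82.   0.  66. -14.]
wrist eyepiece [([0.6151, -0.0951, 0.1201], 0.66)]
   trace 0.98 ztop 0.1601 circle [613.5 -95. ] 16.8 rect [613.7 -90.5] [32.6 24.1] 0.7
wrist eyepiece_block [([0.6174, -0.1008, 0.0002], 0.96), ([0.5989, 0.0488, 0.0008], 0.27)]
   trace 0.79 ztop 0.0303 circle [616.2 -98.8] 27.1 rect [616.7 -94.8] [46.2 53.7] 85.4
scene eyepiece [([0.6131, -0.0925, 0.1189], 0.51)]
   trace 0.75 ztop 0.0489 circle [451.7 213. ] 15.3 rect [452.6 214.3] [26.  28.9] 67.2
scene eyepiece_block [([0.6149, -0.0937, -0.0006], 0.58)]
   trace 0.91 ztop 0.0318 circle [616.  -97.3] 29.6 rect [616. -96.] [53.4 54.8] 38.6
```

View pics/b_wrist.png

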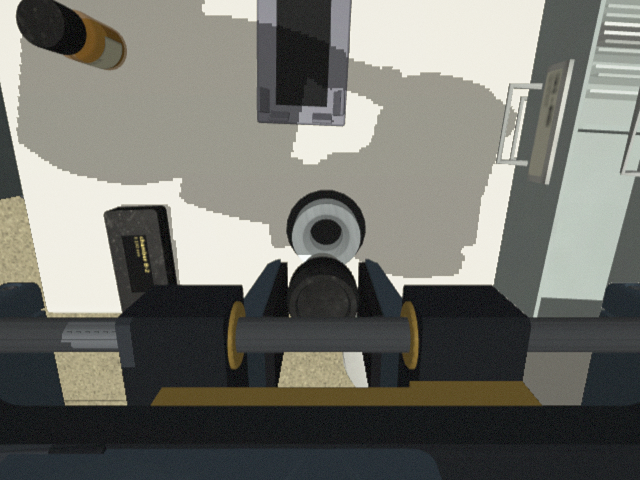

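{"op": "step_arm", "data": {
  "steps": [
    [[-3,2,20],[0,0,0],0.1],
    [[0,0,30],[0,0,0],0.1],
    [[0,0,25],[0,0,0],0.1],
    [[0,0,10],[0,0,0],0.1],
    [[0,0,0],[0,0,0],0.1],
    [[0,0,0],[0,0,0],0.1]
  ]
}}

```text
time: 11.18
ee_pos: [0.6173, -0.1008, 0.0639]
tcp_rot: [179.9, 0.0, 90.0]
force: [0.1, 0.0, -0.5]
width: 0.0331
```

```bash
python3 look.py c wrist eyepiece,eyepiece_block
```

```text
11.175 [ 0.6173 -0.1008  0.0639] [1.7992e+02 2.0000e-02 9.0000e+01] [ 0.1  0.  -0.5] 0.0331 [-15.  38.  86.   0.  56. -15.]
wrist eyepiece [([0.6189, -0.0997, 0.0337], 0.85)]
   trace 0.68 ztop 0.0763 circle [617.  -99.3] 16.8 rect [617.1 -94.7] [23.8 33.5] 89.4
wrist eyepiece_block [([0.6167, -0.1004, -0.0002], 0.65), ([0.4498, 0.0411, -0.0028], 0.52)]
   trace 0.67 ztop 0.0306 circle [616.2 -92.4] 25.9 rect [616.4 -89.2] [34.6 51.8] 86.4
```

View pics/c_wrist.png

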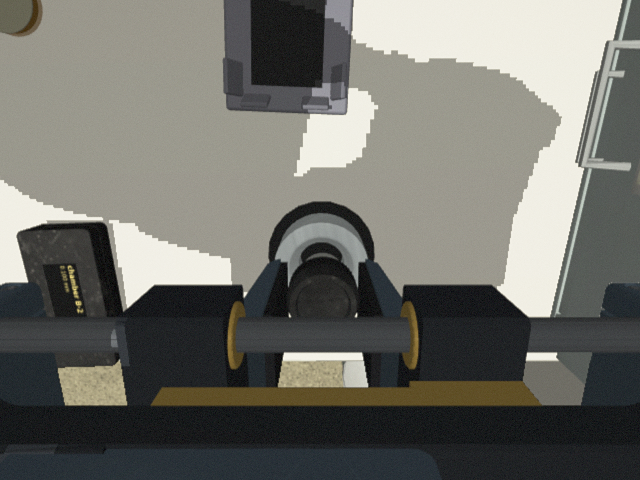

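The eyepiece (325,295) is above the block's hole (320,255), aligned within about 1 mm. I'll lower it gently.

{"op": "step_arm", "data": {
  "steps": [
    [[0.5,-0.5,5],[0,0,0],0.1],
    [[0,0,5],[0,0,0],0.1],
    [[0,0,5],[0,0,0],0.1],
    [[0,0,4],[0,0,0],0.1],
    [[0,0,3],[0,0,0],0.1],
    [[0,0,2],[0,0,0],0.1],
    [[0,0,2],[0,0,0],0.1],
    [[0,0,0],[0,0,0],0.1],
    [[0,0,0],[0,0,0],0.1]
  ]
}}

```text
time: 12.55
ee_pos: [0.6162, -0.1001, 0.037]
tcp_rot: [180.0, 0.0, 90.0]
force: [-0.4, 0.3, -1.3]
width: 0.0332
```

{"op": "step_arm", "data": {
  "steps": [
    [[0,0,1],[0,0,0],0.1],
    [[0,0,0.5],[0,0,0],0.1],
    [[0,0,0],[0,0,0],0.1],
    [[0,0,0],[0,0,0],0.1]
  ]
}}

```text
time: 13.05
ee_pos: [0.6163, -0.1001, 0.0355]
tcp_rot: [180.0, 0.0, 90.0]
force: [0.5, 0.7, 0.9]
width: 0.0331
```

{"op": "step_arm", "data": {
  "steps": [
    [[0,0,0.5],[0,0,0],0.1],
    [[0,0,0.5],[0,0,0],0.1],
    [[0,0,0],[0,0,0],0.1]
  ]
}}

```text
time: 13.42
ee_pos: [0.6165, -0.1001, 0.035]
tcp_rot: [180.0, 0.0, 90.0]
force: [-0.6, 3.1, 10.1]
width: 0.0337
```

Contact at the expected height. I'll release, rise and go on to the vial (0.452, 0.214), looking on the way.

{"op": "step_arm", "data": {
  "steps": [
    [[0,0,0],[0,0,0],0.45],
    [[0,0,0],[0,0,0],0.55],
    [[0,0,0],[0,0,0],0.65],
    [[0,0,-10],[0,0,0],0.65],
    [[0,0,-40],[0,0,0],0.7],
    [[0,0,-50],[0,0,0],0.8],
    [[0,0,-50],[0,0,0],1],
    [[20,-10,0],[0,0,0],1],
    [[42,-22,0],[0,0,0],1],
    [[42,-22,0],[0,0,0],1],
    [[42,-22,0],[0,0,0],1],
    [[42,-22,0],[0,0,0],1],
    [[42,-22,0],[0,0,0],1],
    [[42,-22,0],[0,0,0],1],
    [[42,-22,0],[0,0,0],1],
    [[0,0,0],[0,0,0],1]
  ]
}}

```text
time: 15.42
ee_pos: [0.4499, 0.2161, 0.1843]
tcp_rot: [-179.9, -0.0, 90.2]
force: [0.6, -0.7, 0.1]
width: 0.0909
```

```bash
python3 look.py d wrist,top,scene stain_vial,eyepiece,vial_cup
```

```text
15.425 [0.4499 0.2161 0.1843] [-1.7994e+02 -1.0000e-02  9.0200e+01] [ 0.6 -0.7  0.1] 0.0909 [19. 20. 97.  0. 63. 19.]
wrist stain_vial [([0.4488, 0.2136, -0.003], 0.89)]
   trace 0.75 ztop 0.0271 circle [603.2 192.4] 26.7 rect [603.  192.6] [52.5 52.4] 6.1
wrist eyepiece []
wrist vial_cup [([0.5942, 0.365, 0.0006], 0.61)]
   trace 0.92 ztop 0.0196 circle [596.9 366.5] 25.4 rect [596.8 366.3] [50.2 49.3] 6.9
top stain_vial []
top eyepiece [([0.6152, -0.0996, 0.0068], 0.52), ([0.5172, 0.4874, 0.0038], 0.44)]
   trace 0.57 ztop 0.0499 circle [615.7 -97.2] 16.6 rect [615.9 -98.3] [30.6 30.8] 89.5
top vial_cup [([0.6026, 0.3673, -0.0069], 0.55)]
   trace 0.66 ztop 0.0216 circle [597.1 367.1] 25.1 rect [597.3 366.6] [48.6 48.4] 44.1
scene stain_vial [([0.4494, 0.2161, -0.0021], 0.85)]
   trace 0.87 ztop 0.0486 circle [453.6 215.6] 16.4 rect [451.9 214.6] [26.8 29.9] 20.0
scene eyepiece [([0.6136, -0.0955, 0.0089], 0.45)]
scene vial_cup [([0.5976, 0.3665, 0.0006], 0.74)]
```

View pics/d_wrist.png

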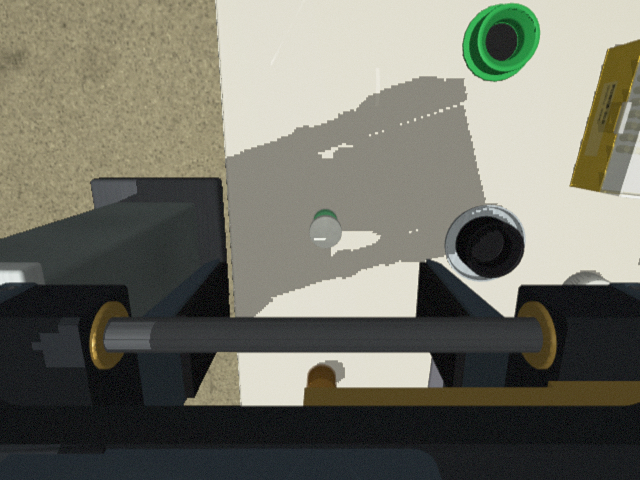

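Eyepiece top reads 0.050, so it is seated. The vial stopper is at (325,232), centred between the jaws.

{"op": "step_arm", "data": {
  "steps": [
    [[-1,1,48],[0,0,0],0.9],
    [[0,0,50],[0,0,0],0.7],
    [[0,0,30],[0,0,0],0.55],
    [[0,0,20],[0,0,0],0.55],
    [[0,0,10],[0,0,0],0.55],
    [[0,0,0],[0,0,0],0.5],
    [[0,0,0],[0,0,0],0.4],
    [[0,0,0],[0,0,0],0.35],
    [[0,0,0],[0,0,0],0.3],
    [[0,0,0],[0,0,0],0.1],
    [[0,0,0],[0,0,0],0.1],
    [[0,0,0],[0,0,0],0.1]
  ],
  "force": 10
}}

```text
time: 17.98
ee_pos: [0.4533, 0.213, 0.0267]
tcp_rot: [180.0, -0.0, 90.0]
force: [-1.2, -0.4, 7.0]
width: 0.0272
```

{"op": "step_arm", "data": {
  "steps": [
    [[0,0,-10],[0,0,0],0.1],
    [[0,0,-30],[0,0,0],0.1],
    [[0,0,-30],[0,0,0],0.1],
    [[15,14,-10],[0,0,0],0.1],
    [[28,26,0],[0,0,0],0.1],
    [[28,26,0],[0,0,0],0.1],
    [[28,26,0],[0,0,0],0.1],
    [[28,26,0],[0,0,0],0.1],
    [[26,26,0],[0,0,0],0.1],
    [[0,0,0],[0,0,0],0.1],
    [[0,0,0],[0,0,0],0.1]
  ]
}}

```text
time: 19.35
ee_pos: [0.5966, 0.3655, 0.1065]
tcp_rot: [-180.0, 0.0, 90.0]
force: [-1.2, -1.1, -0.7]
width: 0.0272
```

```bash
python3 look.py e wrist,scene stain_vial,vial_cup
```

```text
19.35 [0.5966 0.3655 0.1065] [-1.7996e+02  3.0000e-02  9.0010e+01] [-1.2 -1.1 -0.7] 0.0272 [27. 40. 72. -0. 68. 27.]
wrist stain_vial [([0.5924, 0.3688, 0.0766], 0.58)]
   trace 0.86 ztop 0.127 circle [596.4 366.9] 13.2 rect [596.4 371.8] [15.  26.3] 89.3
wrist vial_cup [([0.5937, 0.3644, 0.0018], 0.74)]
   trace 0.91 ztop 0.0202 circle [596.9 366.9] 25.0 rect [597.1 370.2] [43.2 49.4] 84.3
scene stain_vial [([0.5932, 0.367, 0.0767], 0.79)]
   trace 0.66 ztop 0.1285 circle [600.4 369.9] 13.4 rect [602.2 371.5] [11.5 26.1] 41.1
scene vial_cup [([0.5947, 0.3688, 0.0028], 0.56)]
   trace 0.96 ztop 0.0214 circle [596.6 368.5] 27.0 rect [596.5 367.6] [48.6 52.1] 40.0
```

View pics/e_wrist.png

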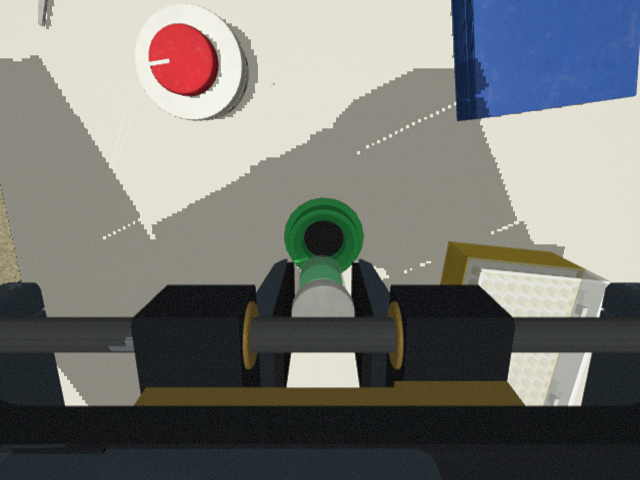

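Vial and cup centres agree within 1 mm: stopper at (323,298), cup hole at (324,237). Lowering.

{"op": "step_arm", "data": {
  "steps": [
    [[0,0,25],[0,0,0],0.1],
    [[0,0,20],[0,0,0],0.1],
    [[0,0,10],[0,0,0],0.1],
    [[0,0,7],[0,0,0],0.1],
    [[0,0,5],[0,0,0],0.1],
    [[0,0,4],[0,0,0],0.1],
    [[0,0,2],[0,0,0],0.1],
    [[0,0,0],[0,0,0],0.1],
    [[0,0,0],[0,0,0],0.1]
  ]
}}

```text
time: 20.98
ee_pos: [0.5973, 0.3659, 0.0336]
tcp_rot: [180.0, -0.0, 90.0]
force: [0.2, -0.1, 0.5]
width: 0.0273
```

{"op": "step_arm", "data": {
  "steps": [
    [[0,0,1],[0,0,0],0.1],
    [[0,0,0],[0,0,0],0.1]
  ]
}}

```text
time: 21.22
ee_pos: [0.5971, 0.3658, 0.0324]
tcp_rot: [-180.0, 0.0, 90.0]
force: [0.6, -0.6, -1.7]
width: 0.0268
```

{"op": "step_arm", "data": {
  "steps": [
    [[0,0,0.5],[0,0,0],0.1],
    [[0,0,0.5],[0,0,0],0.1],
    [[0,0,0],[0,0,0],0.1]
  ]
}}

```text
time: 21.6
ee_pos: [0.5973, 0.366, 0.0318]
tcp_rot: [180.0, -0.0, 90.0]
force: [-1.8, -0.1, 4.4]
width: 0.0272
```

{"op": "step_arm", "data": {
  "steps": [
    [[0,0,0],[0,0,0],0.4],
    [[0,0,0],[0,0,0],0.5],
    [[0,0,0],[0,0,0],0.6],
    [[0,0,-10],[0,0,0],0.6],
    [[0,0,-40],[0,0,0],0.7],
    [[0,0,-50],[0,0,0],0.8],
    [[0,0,-60],[0,0,0],1],
    [[-20,-8,0],[0,0,0],1],
    [[-42,-20,0],[0,0,0],1],
    [[-42,-20,0],[0,0,0],1],
    [[-42,-20,0],[0,0,0],1],
    [[-42,-20,0],[0,0,0],1],
    [[-42,-20,0],[0,0,0],1],
    [[-42,-20,0],[0,0,0],1],
    [[-42,-20,0],[0,0,0],1],
    [[-8,0,0],[0,0,0],1],
    [[0,0,0],[0,0,0],1]
  ]
}}

```text
time: 23.72
ee_pos: [0.4498, 0.0437, 0.192]
tcp_rot: [179.9, -0.0, 89.9]
force: [0.3, 0.3, 0.1]
width: 0.0911
```

```bash
python3 look.py f wrist,top,scene oil_bottle,stain_vial,oil_stand
```

```text
23.725 [0.4498 0.0437 0.192 ] [ 1.7993e+02 -1.0000e-02  8.9930e+01] [0.3 0.3 0.1] 0.0911 [ -2.  16. 102.   0.  62.  -2.]
wrist oil_bottle [([0.4505, 0.0448, -0.0017], 0.87)]
   trace 0.89 ztop 0.0709 circle [448.7  42.5] 14.3 rect [448.3  43.1] [27.5 27. ] 45.2
wrist stain_vial [([0.5965, 0.0493, 0.0004], 0.74), ([0.7159, 0.1351, 0.0015], 0.65)]
wrist oil_stand [([0.6054, 0.1931, -0.0024], 0.87)]
   trace 0.69 ztop 0.0274 circle [603.7 191.9] 27.1 rect [603.3 191.9] [52.8 52.5] 41.2
top oil_bottle []
top stain_vial [([0.5945, 0.3657, 0.007], 0.58)]
   trace 0.5 ztop 0.0541 circle [595.8 366.6] 14.0 rect [595.5 365.7] [25.7 26.1] 1.6
top oil_stand [([0.6028, 0.1922, 0.0002], 0.82), ([0.5166, 0.4833, 0.0009], 0.16)]
   trace 0.57 ztop 0.0288 circle [604.  192.8] 26.7 rect [603.7 193. ] [49.6 52.2] 88.5
scene oil_bottle [([0.4508, 0.0451, 0.0018], 0.79), ([0.7153, 0.1332, 0.0023], 0.54)]
   trace 0.56 ztop 0.0721 circle [448.6  46.3] 16.5 rect [448.8  44.7] [28.3 29.7] 48.9
scene stain_vial [([0.5931, 0.3649, 0.0067], 0.92)]
   trace 0.87 ztop 0.054 circle [595.1 367.1] 15.4 rect [595.7 367.4] [25.8 30.3] 40.0
scene oil_stand [([0.6044, 0.1933, 0.0034], 0.97), ([0.5137, 0.4844, 0.003], 0.3)]
   trace 0.68 ztop 0.029 circle [604.1 193.8] 29.0 rect [603.6 193.3] [50.4 55. ] 36.7
```

View pics/f_wrist.png

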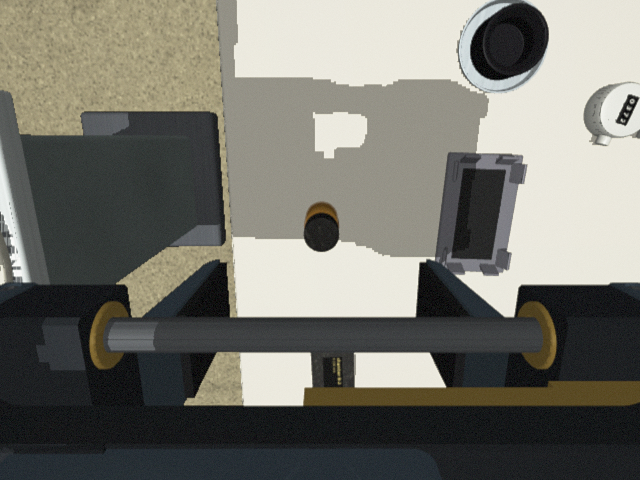

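The vial is seated (top 0.054). The bottle cap at (321,232) is at world (0.449, 0.043), under the tool. Picking it by the cap.

{"op": "step_arm", "data": {
  "steps": [
    [[0,-1,46],[0,0,0],0.9],
    [[0,0,40],[0,0,0],0.7],
    [[0,0,30],[0,0,0],0.55],
    [[0,0,13],[0,0,0],0.55],
    [[0,0,7],[0,0,0],0.55],
    [[0,0,0],[0,0,0],0.5],
    [[0,0,0],[0,0,0],0.4],
    [[0,0,0],[0,0,0],0.35],
    [[0,0,0],[0,0,0],0.3],
    [[0,0,0],[0,0,0],0.1],
    [[0,0,0],[0,0,0],0.1],
    [[0,0,0],[0,0,0],0.1]
  ],
  "force": 15
}}

```text
time: 26.28
ee_pos: [0.4486, 0.0439, 0.0557]
tcp_rot: [179.9, -0.0, 90.0]
force: [-0.9, 1.3, 6.9]
width: 0.0282
```

{"op": "step_arm", "data": {
  "steps": [
    [[0,0,-10],[0,0,0],0.1],
    [[0,0,-30],[0,0,0],0.1],
    [[0,0,-30],[0,0,0],0.1],
    [[14,15,0],[0,0,0],0.1],
    [[27,28,0],[0,0,0],0.1],
    [[27,28,0],[0,0,0],0.1],
    [[27,28,0],[0,0,0],0.1],
    [[27,28,0],[0,0,0],0.1],
    [[27,28,0],[0,0,0],0.1],
    [[0,0,0],[0,0,0],0.1],
    [[0,0,0],[0,0,0],0.1]
  ]
}}

```text
time: 27.65
ee_pos: [0.6025, 0.1926, 0.1255]
tcp_rot: [-179.9, 0.0, 90.0]
force: [-0.3, -0.3, -0.8]
width: 0.0281
```

```bash
python3 look.py g wrist,scene oil_bottle,oil_stand
```

```text
27.65 [0.6025 0.1926 0.1255] [-1.7995e+02  2.0000e-02  9.0010e+01] [-0.3 -0.3 -0.8] 0.0281 [12. 34. 82. -0. 64. 12.]
wrist oil_bottle [([0.6061, 0.1902, 0.0679], 0.59)]
   trace 0.93 ztop 0.1403 circle [602.1 192.2] 14.1 rect [602.  196.9] [28.2 17.1] 0.9
wrist oil_stand [([0.6044, 0.1922, -0.0027], 0.83)]
   trace 0.64 ztop 0.0304 circle [603.6 192.8] 26.6 rect [603.9 196.8] [43.5 52.3] 87.5
scene oil_bottle [([0.6039, 0.197, 0.0713], 0.61), ([0.457, -0.1206, 0.0002], 0.43)]
   trace 0.59 ztop 0.1415 circle [605.4 197. ] 13.3 rect [607.3 198. ] [12.6 26. ] 27.4
scene oil_stand [([0.6044, 0.1921, 0.0037], 0.6)]
   trace 0.94 ztop 0.0289 circle [602.4 193.5] 28.1 rect [603.1 194.1] [50.4 55.3] 36.6
```

View pics/g_wrist.png

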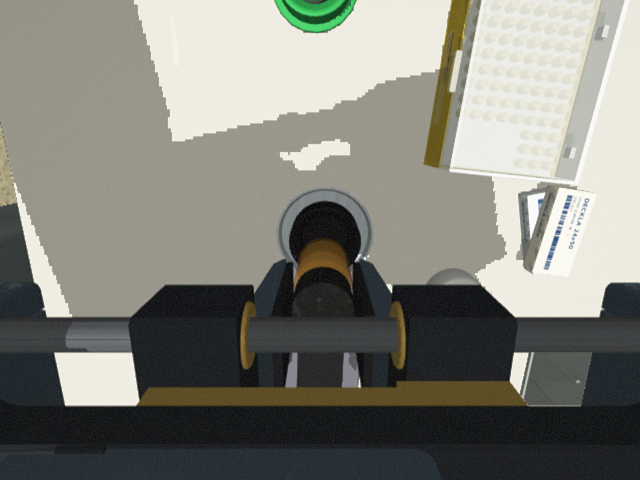

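Bottle (323,295) and well (325,235) agree within 2 mm. I'll correct x by 1.5 mm and lower.

{"op": "step_arm", "data": {
  "steps": [
    [[0.5,1.5,20],[0,0,0],0.1],
    [[0,0,15],[0,0,0],0.1],
    [[0,0,10],[0,0,0],0.1],
    [[0,0,7],[0,0,0],0.1],
    [[0,0,5],[0,0,0],0.1],
    [[0,0,3],[0,0,0],0.1],
    [[0,0,1.5],[0,0,0],0.1],
    [[0,0,0],[0,0,0],0.1],
    [[0,0,0],[0,0,0],0.1]
  ]
}}

```text
time: 29.28
ee_pos: [0.6048, 0.1934, 0.0641]
tcp_rot: [180.0, -0.0, 90.0]
force: [0.1, -0.3, -0.1]
width: 0.0281
```

{"op": "step_arm", "data": {
  "steps": [
    [[0,0,0.8],[0,0,0],0.1],
    [[0,0,0],[0,0,0],0.1],
    [[0,0,0],[0,0,0],0.1]
  ]
}}

```text
time: 29.65
ee_pos: [0.6047, 0.1934, 0.0631]
tcp_rot: [-180.0, -0.0, 90.0]
force: [0.2, 0.7, -1.6]
width: 0.0278
```

{"op": "step_arm", "data": {
  "steps": [
    [[0,0,0.5],[0,0,0],0.1],
    [[0,0,0.4],[0,0,0],0.1],
    [[0,0,0],[0,0,0],0.1]
  ]
}}

```text
time: 30.02
ee_pos: [0.6049, 0.1934, 0.0627]
tcp_rot: [180.0, -0.0, 90.0]
force: [-1.6, 0.5, 7.7]
width: 0.0282
```

{"op": "step_arm", "data": {
  "steps": [
    [[0,0,0],[0,0,0],0.4],
    [[0,0,0],[0,0,0],0.5],
    [[0,0,0],[0,0,0],0.6],
    [[0,0,-10],[0,0,0],0.6],
    [[0,0,-40],[0,0,0],0.7],
    [[0,0,-40],[0,0,0],0.8],
    [[0,0,-40],[0,0,0],1],
    [[-20,-8,0],[0,0,0],1],
    [[-42,-20,0],[0,0,0],1],
    [[-42,-20,0],[0,0,0],1],
    [[-42,-20,0],[0,0,0],1],
    [[-42,-20,0],[0,0,0],1],
    [[-42,-20,0],[0,0,0],1],
    [[-42,-20,0],[0,0,0],1],
    [[-42,-17,0],[0,0,0],1],
    [[0,0,0],[0,0,0],1]
  ]
}}

```text
time: 32.02
ee_pos: [0.4579, -0.1229, 0.1919]
tcp_rot: [-179.9, 0.0, 89.8]
force: [-0.1, 0.8, 0.5]
width: 0.0911
```

```bash
python3 look.py i wrist,top,scene chamber_case,oil_bottle,case_cradle
```

```text
32.025 [ 0.4579 -0.1229  0.1919] [-1.7994e+02  1.0000e-02  8.9800e+01] [-0.1  0.8  0.5] 0.0911 [-22.  18.  99.  -0.  63. -22.]
wrist chamber_case [([0.4588, -0.1252, -0.0025], 0.76)]
   trace 0.74 ztop 0.018 circle [ 460.4 -124.3] 48.9 rect [ 460.2 -125. ] [43.9 92.2] 2.2
wrist oil_bottle []
wrist case_cradle [([0.5982, 0.0476, 0.0002], 0.58)]
   trace 0.79 ztop 0.0142 circle [596.5   3.8] 33.2 rect [595.6   2. ] [39.9 65.8] 68.6
top chamber_case []
   trace 0.59 ztop 0.0197 circle [ 459.1 -121.6] 46.9 rect [ 460.8 -121.7] [42.9 88.8] 4.2
top oil_bottle [([0.6113, 0.1913, 0.0095], 0.51)]
   trace 0.64 ztop 0.0793 circle [604.4 192.6] 13.9 rect [604.1 192.5] [25.9 26.6] 45.7
top case_cradle [([0.6001, 0.0445, 0.002], 0.56)]
   trace 0.78 ztop 0.0152 circle [598.   45.7] 60.8 rect [598.3  45.4] [112.2  65.1] 87.0
scene chamber_case [([0.4623, -0.1236, 0.0017], 0.77), ([0.5948, 0.3671, 0.0022], 0.4)]
   trace 0.74 ztop 0.0196 circle [ 461.9 -122.8] 51.5 rect [ 460.7 -122.9] [45.9 98.7] 2.8
scene oil_bottle [([0.605, 0.196, 0.0067], 0.66)]
   trace 0.61 ztop 0.0794 circle [605.3 195.3] 15.3 rect [603.9 194.7] [25.7 27.3] 9.2
scene case_cradle [([0.6037, 0.0471, -0.0023], 0.73)]
   trace 0.57 ztop 0.0157 circle [598.6  46.1] 60.2 rect [600.  45.] [115.2  66.1] 88.0
```

View pics/i_wrist.png

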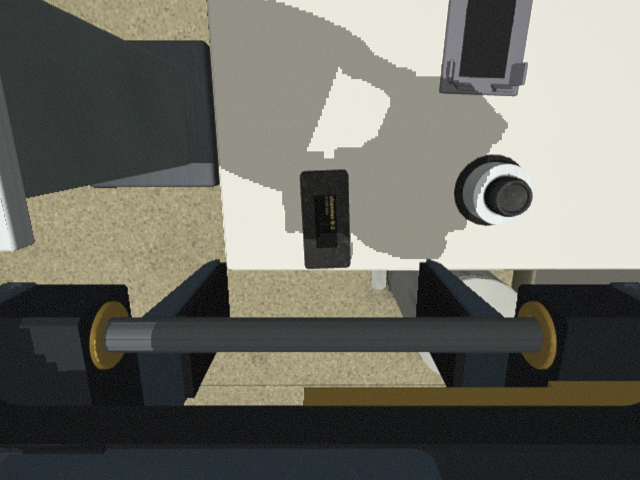

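The bottle is seated (top 0.079). The case at (327,218) is yawed about +2° and the cradle about −2.5°. I'll match yaw and grasp it.

{"op": "step_arm", "data": {
  "steps": [
    [[-1,2,48],[0,0,-0.042],1],
    [[0,0,50],[0,0,0],1],
    [[0,0,45],[0,0,0],1],
    [[0,0,25],[0,0,0],0.85],
    [[0,0,12],[0,0,0],0.75],
    [[0,0,7],[0,0,0],0.65],
    [[0,0,0],[0,0,0],0.58],
    [[0,0,0],[0,0,0],0.52],
    [[0,0,0],[0,0,0],0.48],
    [[0,0,0],[0,0,0],0.3],
    [[0,0,0],[0,0,0],0.3],
    [[0,0,0],[0,0,0],0.3]
  ],
  "force": 15
}}

```text
time: 34.58
ee_pos: [0.4619, -0.1218, 0.0058]
tcp_rot: [180.0, 0.0, 92.4]
force: [-1.8, 0.4, 7.9]
width: 0.0436
```

{"op": "step_arm", "data": {
  "steps": [
    [[0,0,-10],[0,0,0],0.3],
    [[0,0,-30],[0,0,0],0.3],
    [[0,0,-40],[0,0,0],0.3],
    [[0,0,0],[0,0,0.082],0.3],
    [[12,8,0],[0,0,0],0.3],
    [[23,17,0],[0,0,0],0.3],
    [[23,17,0],[0,0,0],0.3],
    [[23,17,0],[0,0,0],0.3],
    [[23,17,0],[0,0,0],0.3],
    [[23,17,0],[0,0,0],0.3],
    [[23,17,0],[0,0,0],0.3],
    [[23,20,0],[0,0,0],0.3],
    [[0,0,0],[0,0,0],0.3],
    [[0,0,0],[0,0,0],0.3]
  ]
}}

```text
time: 36.33
ee_pos: [0.5977, 0.0464, 0.0848]
tcp_rot: [-179.9, 0.0, 87.8]
force: [-0.4, -1.0, -0.8]
width: 0.0439
```

```bash
python3 look.py k wrist,scene chamber_case,case_cradle
```

```text
36.325 [0.5977 0.0464 0.0848] [-1.7992e+02  1.0000e-02  8.7800e+01] [-0.4 -1.  -0.8] 0.0439 [-1. 35. 88. -0. 57.  1.]
wrist chamber_case [([0.595, 0.0447, 0.078], 0.57)]
   trace 0.94 ztop 0.097 circle [596.7  46.1] 47.3 rect [597.5  46.4] [85.9 44.1] 87.7
wrist case_cradle []
   trace 0.65 ztop 0.0174 circle [600.1  85.5] 33.4 rect [600.2  85.2] [32.6 65.5] 87.2
scene chamber_case [([0.5978, 0.0474, 0.0809], 0.62)]
   trace 0.58 ztop 0.0991 circle [597.   45.1] 50.4 rect [598.6  44.8] [95.3 45.8] 88.4
scene case_cradle [([0.6021, 0.0463, -0.0], 0.8), ([0.5163, 0.4859, 0.0034], 0.16)]
   trace 0.86 ztop 0.0166 circle [597.2  46.7] 61.6 rect [598.1  45.5] [115.3  65. ] 87.1
```

View pics/k_wrist.png

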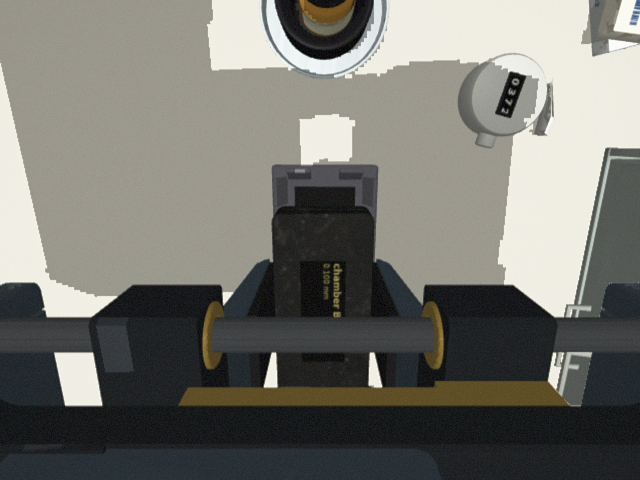

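Case and cradle are lined up within about 1 mm and 0.5°. I'll make a small correction and lower in two stages.

{"op": "step_arm", "data": {
  "steps": [
    [[0.5,1,20],[0,0,0.01],0.3],
    [[0,0,20],[0,0,0],0.3],
    [[0,0,10],[0,0,0],0.3],
    [[0,0,5],[0,0,0],0.3],
    [[0,0,0],[0,0,0],0.3],
    [[0,0,0],[0,0,0],0.3]
  ]
}}

```text
time: 37.58
ee_pos: [0.5999, 0.0465, 0.0308]
tcp_rot: [180.0, -0.0, 87.1]
force: [-0.8, -0.1, -0.4]
width: 0.0438
```

```bash
python3 look.py m wrist,scene chamber_case,case_cradle; python3 -c "
import cv2;a=cv2.imread('pics/m_wrist.png')[100:420,180:460];b=cv2.imread('pics/m_scene.png')[170:270,280:430]
cv2.imwrite('pics/m.png',cv2.hconcat([cv2.resize(a,(350,400)),cv2.resize(b,(450,400))]))"
```

```text
37.575 [0.5999 0.0465 0.0308] [179.95  -0.    87.14] [-0.8 -0.1 -0.4] 0.0438 [-1. 39. 90. -0. 50.  2.]
wrist chamber_case [([0.5983, 0.047, 0.0228], 0.69)]
   trace 0.57 ztop 0.0433 circle [599.3  46.2] 47.0 rect [599.8  46.1] [86.7 44.9] 86.6
wrist case_cradle []
   trace 0.96 ztop 0.0158 circle [599.3  46.6] 59.6 rect [598.2  48.1] [106.9  65.6] 87.1
scene chamber_case [([0.5968, 0.047, 0.024], 0.65)]
   trace 0.8 ztop 0.0444 circle [600.9  47.1] 47.7 rect [600.   48.8] [89.2 45.5] 87.3
scene case_cradle [([0.6027, 0.0459, -0.0011], 0.7)]
   trace 0.94 ztop 0.0183 circle [596.8  48.1] 60.7 rect [598.5  47.6] [114.8  64.4] 87.9
```

View pics/m.png

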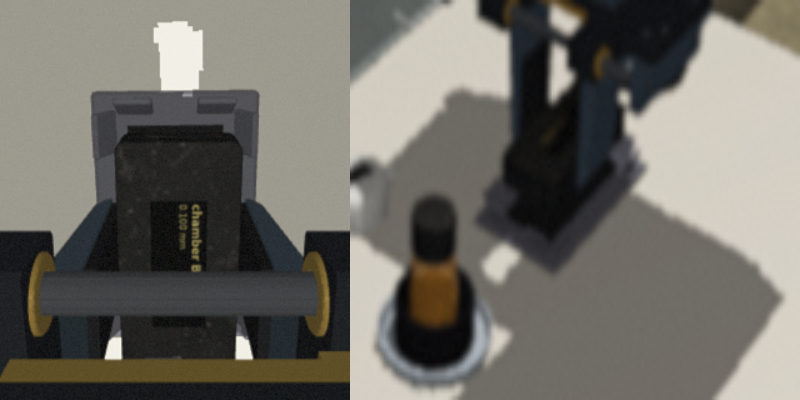

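Case is 1.5 mm high in x in both views. I'll correct that and finish the descent.

{"op": "step_arm", "data": {
  "steps": [
    [[0,-1.4,5],[0,0,0],0.3],
    [[0,0,4],[0,0,0],0.3],
    [[0,0,4],[0,0,0],0.3],
    [[0,0,3],[0,0,0],0.3],
    [[0,0,2],[0,0,0],0.3],
    [[0,0,0.5],[0,0,0],0.3],
    [[0,0,0],[0,0,0],0.3],
    [[0,0,0],[0,0,0],0.3]
  ]
}}

```text
time: 39.08
ee_pos: [0.5982, 0.0465, 0.0118]
tcp_rot: [180.0, 0.0, 87.1]
force: [0.5, 0.1, -1.3]
width: 0.0436
```

{"op": "step_arm", "data": {
  "steps": [
    [[0,0,0.5],[0,0,0],0.3],
    [[0,0,0.5],[0,0,0],0.3],
    [[0,0,0],[0,0,0],0.3]
  ]
}}

```text
time: 39.45
ee_pos: [0.5981, 0.0466, 0.0108]
tcp_rot: [180.0, -0.0, 87.1]
force: [-1.2, -0.1, 1.9]
width: 0.044
```

Just touching the floor at the expected height. One more 0.5 mm, then release and withdraw clear.

{"op": "step_arm", "data": {
  "steps": [
    [[0,0,0.5],[0,0,0],0.3],
    [[0,0,0],[0,0,0],0.3],
    [[0,0,0],[0,0,0],0.53],
    [[0,0,0],[0,0,0],0.58],
    [[0,0,0],[0,0,0],0.63],
    [[0,0,0],[0,0,0],0.63],
    [[0,0,-10],[0,0,0],0.63],
    [[0,0,-20],[0,0,0],0.65],
    [[0,0,-40],[0,0,0],0.7],
    [[0,0,-50],[0,0,0],0.8],
    [[0,0,-50],[0,0,0],1],
    [[-40,-10,-10],[0,0,0],1],
    [[-45,-20,0],[0,0,0],1],
    [[-45,-20,0],[0,0,0],1],
    [[-45,-20,0],[0,0,0],1],
    [[-45,-20,0],[0,0,0],1],
    [[-45,-20,0],[0,0,0],1],
    [[0,0,0],[0,0,0],1]
  ]
}}

```text
time: 41.7
ee_pos: [0.4737, -0.2151, 0.1909]
tcp_rot: [180.0, 0.0, 86.9]
force: [0.1, -0.4, -0.2]
width: 0.091
```

```bash
python3 look.py z top,scene eyepiece,stain_vial,oil_bottle,chamber_case,case_cradle,lab_timer,tally; python3 -c "
import cv2;a=cv2.imread('pics/z_top.png')[150:330,140:520];b=cv2.imread('pics/z_scene.png')[140:400,200:480]
cv2.imwrite('pics/z.png',cv2.hconcat([cv2.resize(a,(480,440)),cv2.resize(b,(320,440))]))"
```

```text
41.7 [ 0.4737 -0.2151  0.1909] [1.7998e+02 4.0000e-02 8.6930e+01] [ 0.1 -0.4 -0.2] 0.091 [-31.  21.  94.  -0.  65. -28.]
top eyepiece [([0.6153, -0.0937, 0.0032], 0.76)]
   trace 0.56 ztop 0.0498 circle [616.4 -97.5] 16.4 rect [615.7 -97.5] [31.7 30.8] 71.4
top stain_vial [([0.5953, 0.3681, 0.0082], 0.76)]
   trace 0.62 ztop 0.0534 circle [596.7 365.8] 14.3 rect [595.7 366.2] [26.4 25.2] 83.8
top oil_bottle [([0.6112, 0.1907, 0.0083], 0.58), ([0.5174, 0.4833, 0.0003], 0.16)]
   trace 0.74 ztop 0.0794 circle [604.9 192.6] 14.1 rect [604.8 192.8] [27.4 25.9] 88.6
top chamber_case [([0.6019, 0.0427, 0.0048], 0.55)]
   trace 0.77 ztop 0.0246 circle [598.1  44.9] 49.1 rect [597.7  45. ] [90.5 44.3] 87.3
top case_cradle [([0.7119, 0.1374, -0.0034], 0.73), ([0.5998, 0.0459, 0.003], 0.65)]
   trace 0.56 ztop 0.0181 circle [599.4  45.4] 60.5 rect [598.4  45.4] [112.2  65.2] 87.2
top lab_timer [([0.5187, 0.4851, 0.0033], 0.59)]
   trace 0.95 ztop 0.0442 circle [516. 482.] 19.1 rect [516.4 482. ] [36.  36.1] 46.1
top tally [([0.7121, 0.1339, -0.0034], 0.95)]
   trace 0.85 ztop 0.0231 circle [71
[... 236 characters left out ...]
.85)]
   trace 0.7 ztop 0.054 circle [597.  367.3] 15.0 rect [596.3 366.5] [25.8 29.1] 36.6
scene oil_bottle [([0.6083, 0.196, 0.0089], 0.58)]
   trace 0.94 ztop 0.0793 circle [605.5 193.7] 14.9 rect [604.4 192.9] [26.4 28.5] 36.3
scene chamber_case [([0.5966, 0.0477, 0.0043], 0.67)]
scene case_cradle [([0.6039, 0.0444, -0.0014], 0.74)]
   trace 0.59 ztop 0.0169 circle [597.1  47.5] 60.2 rect [598.2  47.7] [112.8  65.9] 88.6
scene lab_timer [([0.5143, 0.4881, 0.002], 0.72)]
   trace 0.92 ztop 0.0445 circle [515.9 482.9] 20.0 rect [515.7 482.8] [35.5 38.9] 37.5
scene tally [([0.7142, 0.1358, 0.0008], 0.67)]
   trace 0.61 ztop 0.0234 circle [708.2 142.1] 23.0 rect [707.9 143.1] [44.8 42.9] 3.1
```

View pics/z.png

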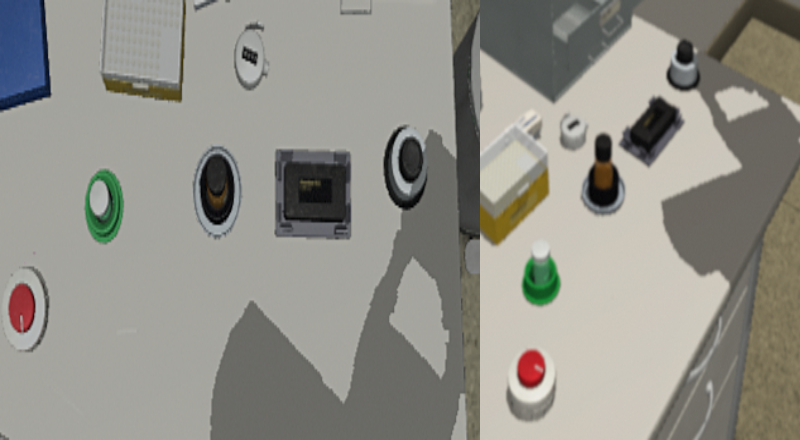

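All four sit in their holders at the expected heights, and the timer and tally are unmoved. Handing in.

```bash
python3 -c "
from cell import *
print(finish_job())"
```

```text
the job is handed in; nothing more can be done
None
```

I put away all four things in the order you listed (eyepiece, vial, oil bottle, case). Each was lowered until it touched its holder, then released, and I handed the job in at about 42 s. `finish_job` gave no verdict.

| Thing | Top measured in last pictures (mm) | Top expected when home (mm) | Offset from holder centre |
|---|---|---|---|
| Eyepiece | about 50 | 51 | within about 1–2 mm |
| Stain vial | about 54 | 53 | within about 1–2 mm |
| Oil bottle | about 79 | 79 | within about 1–2 mm |
| Chamber case | about 25 | 24 | under 1 mm, same angle as the cradle |

- **Upright:** all four were standing or lying as asked, and the arm was clear of everything.
- **Bystanders:** the timer and the tally counter were where they started, within measuring error.
- **Forces:** the highest force I read was about 10 N.
- **Disagreements:** one network reading of the bottle was off by about 6 mm, and one put the cradle at the tally counter. The depth measurements and the pictures contradicted both.
- **Failed check:** the last scene picture gave no usable outline of the case, so its height there comes from the top camera only.

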